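# Swap the bottles back into their own trays at a pop-up clinic

## Task

After the rush the bottles were put back wrongly, round ones in the square trays and square ones in the round dishes. Swap them round so that each stands upright in the middle of the tray of its own shape and size (large round bottle in the large round dish, small square bottle in the small square tray, and so on), with the empty oblong tray as a resting place on the way. Keep the bottles off the bare table, tip none over, leave the oblong tray empty at the end, and do not disturb the carton.

Things in the scene. Friction and masses are not known exactly. Their poses are not given: they have to be found in the camera images.
- bottle_round_large: Loose upright bottle, amber glass, paper label, aluminium cap, the larger of the two round ones: 50 mm diameter; straight-sided from the underside to 64 mm up, then neck and cap (38 mm across) to 90 mm in all; about 160 g. Grip the body, above the tray rim. Origin: centre of the underside; z up. Starts near the middle of a tray of the wrong shape.
- bottle_round_small: Loose upright bottle, amber glass, paper label, aluminium cap, the smaller of the two round ones: 30 mm diameter; straight-sided from the underside to 36 mm up, then neck and cap (16 mm across) to 60 mm in all; about 50 g. Grip the body, above the tray rim. Origin: centre of the underside; z up. Starts near the middle of a tray of the wrong shape.
- bottle_square_large: Loose upright bottle, amber glass, paper label, aluminium cap, the larger of the two square ones: 44 x 44 mm; straight-sided from the underside to 70 mm up, then neck and cap (36 mm across) to 90 mm in all; about 160 g. Grip the body, above the tray rim. Origin: centre of the underside; z up, x and y square to its sides. Starts near the middle of a tray of the wrong shape.
- bottle_square_small: Loose upright bottle, amber glass, paper label, aluminium cap, the smaller of the two square ones: 28 x 28 mm; straight-sided from the underside to 42 mm up, then neck and cap (16 mm across) to 60 mm in all; about 50 g. Grip the body, above the tray rim. Origin: centre of the underside; z up, x and y square to its sides. Starts near the middle of a tray of the wrong shape.
- dish_round_large: Fixed steel round dish, the larger: 118 mm outer, 110 mm inner diameter; floor 6 mm thick (so a bottle in it stands 6 mm above the table), rim 14 mm high, wall 4 mm. Origin: centre of the underside; z up. Home of the large round bottle; at the start some bottle of the other shape stands in it.
- dish_round_small: Fixed steel round dish, the smaller: 80 mm outer, 72 mm inner diameter; floor 6 mm thick (so a bottle in it stands 6 mm above the table), rim 14 mm high, wall 4 mm. Origin: centre of the underside; z up. Home of the small round bottle; at the start some bottle of the other shape stands in it.
- tray_square_large: Fixed steel square tray, the larger: 118 x 118 mm outside, 110 x 110 mm inside; floor 6 mm thick (so a bottle in it stands 6 mm above the table), rim 14 mm high, wall 4 mm. Origin: centre of the underside; z up, x and y square to its sides. Home of the large square bottle; at the start some bottle of the other shape stands in it.
- tray_square_small: Fixed steel square tray, the smaller: 80 x 80 mm outside, 72 x 72 mm inside; floor 6 mm thick (so a bottle in it stands 6 mm above the table), rim 14 mm high, wall 4 mm. Origin: centre of the underside; z up, x and y square to its sides. Home of the small square bottle; at the start some bottle of the other shape stands in it.
- tray_oblong: Fixed steel oblong tray: 80 mm along its x, 120 mm along its y outside, 72 x 112 mm inside; floor 6 mm thick (so a bottle in it stands 6 mm above the table), rim 14 mm high, wall 4 mm. Origin: centre of the underside; z up, x across and y along it. Empty at the start: the free spot on which to rest a bottle on the way. It is home to none.
- carton: Bystander: closed blue carton with a white band, loose on the table among the trays, 55 mm along x, 100 mm along y, 60 mm high, 250 g. Origin: centre of the underside. Trays and carton change places from start to start. A syringe box and a vial pack, under 130 mm high, stand over 0.42 m to either side of the robot's x axis.

How it is judged:
At the end, for the whole second after the job is handed in: Each of the four bottles stands upright (within 0.1 rad) and still on the floor of the tray or dish of its own shape and size, its centre within 15 mm of the tray's centre; so the oblong tray is empty (horizontal distance between bottle_round_large and dish_round_large below 0.015 m and z of bottle_round_large in the frame of dish_round_large between 0.003 and 0.01 m and angle between each of bottle_round_large, bottle_round_small, bottle_square_large, bottle_square_small's own z axis and vertical below 0.1 rad and linear speed of each of bottle_round_large, bottle_round_small, bottle_square_large, bottle_square_small below 0.02 m/s and horizontal distance between bottle_round_small and dish_round_small below 0.015 m and z of bottle_round_small in the frame of dish_round_small between 0.003 and 0.01 m and horizontal distance between bottle_square_large and tray_square_large below 0.015 m and z of bottle_square_large in the frame of tray_square_large between 0.003 and 0.01 m and horizontal distance between bottle_square_small and tray_square_small below 0.015 m and z of bottle_square_small in the frame of tray_square_small between 0.003 and 0.01 m); the robot touches nothing.
It fails at once if a bottle is set down on the bare table (height (world z) of any of bottle_round_large, bottle_round_small, bottle_square_large, bottle_square_small below 0.003 m).
It fails at once if a bottle is tipped over (angle between any of bottle_round_large, bottle_round_small, bottle_square_large, bottle_square_small's own z axis and vertical above 1 rad).
It fails at once if the carton is shifted by more than 15 mm (distance of carton from where it was at the start of the episode above 0.015 m).
It also fails if it takes over 144 s, if anything falls off the work surface, if the arm or the gripper's body presses on something with over 40 N, if the wrist force passes 120 N, or if a joint passes its speed limit or range.

## Robot

A 7-joint arm with a two-finger parallel gripper is mounted at the origin on the work surface. World frame = base frame: x ahead of the robot, y to its left, z up, the work surface at z = 0. Lengths are in m, angles in rad, forces in N, time in s.
With the tool pointing down it reaches from about 0.425 to 0.8 m from the base axis. Payload 8.3 kg.
Tool frame: the origin (TCP) lies midway between the tips of the shut fingers; the grasp point (between the pads) lies 19 mm behind it (ctrl.hold_point_z is the distance from the TCP to the grasp point, in m); z points along the fingers, y is the line along which they close (so a half turn about z gives the same grasp; the last joint's range is limited). The gripper opens to 85 mm and grips with 20 to 120 N. Pads are 22 mm wide; open, the fingers measure 114 mm over their backs; the gripper's body (76 mm by 85 mm) begins 54 mm behind the grasp point. The pads swing forward as they close: fully open they stand 13 mm farther back than shut.
Start: joints at [-1.259, 0.383, 0.016, 1.37, -0.006, 1.388, -0.046], TCP at [0.229, 0.582, 0.231] pointing down, gripper open.
Joint ranges: [-2.95, 2.95], [-0.25, 2.06], [-1.52, 1.56], [0.18, 2.33], [-1.44, 4.58], [0.02, 2.06], [-3.01, 3.01]. Speed limits (rad/s): [2.39, 2.39, 3.01, 3.01, 3.14, 3.14, 3.14].

## Interface

Orientations are given as a unit quaternion [x, y, z, w].
In Python, from workcell import ctrl gives the robot as it stands. The module is installed in compiled form; this text tells all that it offers.
- The arm moves only by the shell command python3 -m creep 'ROWS'. ROWS is text: rows parted by semicolons, each of 7 numbers parted by spaces: the turn, a rotation vector about the tool's x, y, z in units of 6 degrees (1.0 is 6 degrees), then the shift along the tool's x, y, z in units of 25 mm (1.0 is 25 mm), then the opening, from 0 (shut) to 1 (fully open). A call has 1 to 5 rows; each row is the pose to reach, as a shift and turn from the pose commanded when the call began, along the tool's axes at that moment; what a row does not reach only later rows make up. A row lasts 1/12 s, in which the tool goes at most 41.7 mm and 7.16 degrees, less where a joint would pass 70% of its speed; a pose out of reach is approached as far as the arm can. A call with a gripper value outside its range is refused whole. The fingers move at their own pace and stop on an object; the grip force is fixed at half the most. Time passes only in rows, so rows that repeat a pose let the fingers close. It gives the time, the measured TCP pose, the force, the opening and the grip force at its end, in the units of the state.
- ctrl.observe(): the state, without advancing time (a new reading comes with each control period).
- ctrl.camera(name): name is "scene" or "top" or "wrist"; returns a dict with "img" (384x512x3 uint8, blue, green, red), "camera_matrix" (3x3 intrinsics, pixels), "world_to_cam" (4x4, takes a point from world to camera coordinates); the wrist camera has in their place "tool_from_camera" (4x4, takes a point from camera to tool coordinates, whose origin is the TCP and whose axes are the flange's). Camera axes: x right, y down, z forward; pixel columns grow to the right and rows downward; lengths in m; the calibration is good to about 2 mm. A picture is of the moment at which its call begins: read the wrist's pose just before it. There is no depth.
- ctrl.sign_off(): hands the job in; it is judged then, once.
The state is a dict: "t": time; "joint_positions": joint angles; "qvel": joint speeds; "joint_torque": joint torques, N m; "position": TCP position; "tool_rot": TCP orientation; "wrist_force": force on the tool from outside, world axes, zero at the start; "wrist_torque": the same for the moment, N m; "width": finger opening in m; "grip_force": force on a finger pad.
Only numpy, scipy, OpenCV 4.12 (cv2) and the standard library are available. Lean on these libraries where they do the work, as an engineer would, in place of code of your own. Each camera call takes 0.05 s, during which the arm holds its last target. There are 200 camera calls.

## Working session

There is one attempt and no reset: what is moved stays moved. The work goes in short steps, Python scripts to look and compute and a shell command to move; the robot and the scene stay as the last step left them, time stands still between calls to the robot, and variables do not carry over. Pictures are saved under pics/ and viewed, at most 14 in all, crops included, and the job is handed in when it is done.

```bash
mkdir -p pics; python3 - <<'E'
from workcell import ctrl
import cv2
s=ctrl.observe();print({k:s[k] for k in('t','position','tool_rot','width','wrist_force')})
for n in('top','scene'):
    c=ctrl.camera(n);cv2.imwrite(f'pics/{n}0.png',cv2.resize(c['img'],(800,600),interpolation=cv2.INTER_CUBIC));print(c['camera_matrix'],c['world_to_cam'])
    import numpy as np;np.savez(f'{n}.npz',K=c['camera_matrix'],W=c['world_to_cam'],img=c['img'])
E
```

```text
{'t': 0.0, 'position': array([0.22856549, 0.58115481, 0.23025711]), 'tool_rot': array([ 1.86276557e-01,  9.82496852e-01, -9.70291956e-04, -1.96382312e-04]), 'width': 0.08537679737943613, 'wrist_force': array([ 0.36465214, -0.1671537 , -0.74759289])}
[[361.65571492   0.         255.61736982]
 [  0.         361.65571492 189.02121305]
 [  0.           0.           1.        ]] [[-0.02041702 -0.99974942  0.00917857  0.01320808]
 [-0.98764219  0.01874122 -0.15560102  0.53604193]
 [ 0.15539001 -0.01224205 -0.98777734  0.74509126]
 [ 0.          0.          0.          1.        ]]
[[495.49260591   0.         247.84310045]
 [  0.         495.49260591 196.74932019]
 [  0.           0.           1.        ]] [[-0.45326831  0.89137138 -0.00221444  0.24889524]
 [ 0.46474155  0.23420281 -0.8539112  -0.20024645]
 [-0.76063337 -0.38808003 -0.52041403  1.45407502]
 [ 0.          0.          0.          1.        ]]
```

View pics/top0.png

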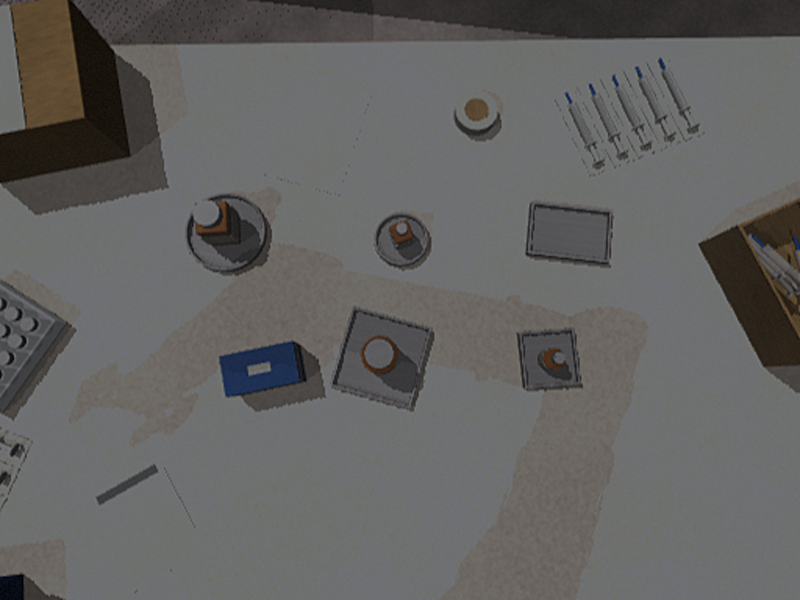

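View pics/scene0.png

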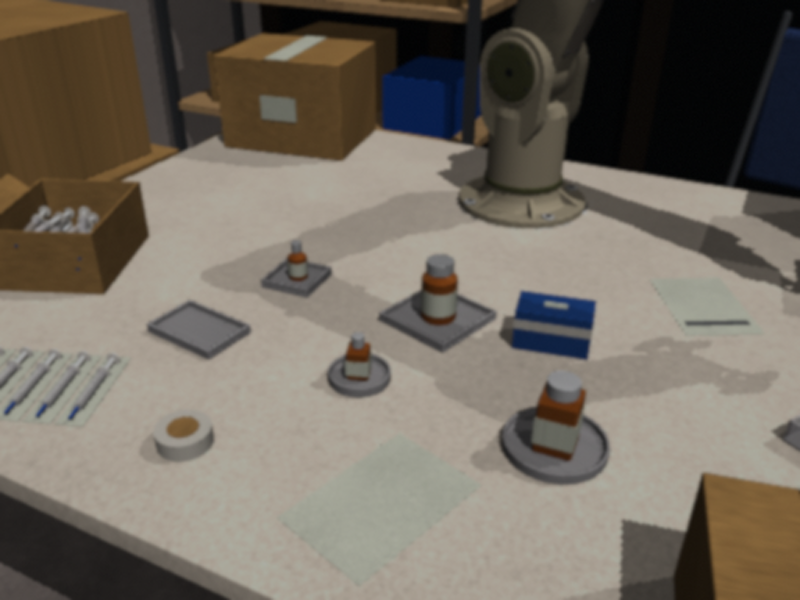

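The top view shows (800x600 px) the large round dish at (228,232) with the large square bottle, and the small round dish at (402,240) with the small square one. The oblong tray is at (569,233), the large square tray at (383,357) with the large round bottle, and the small square tray at (549,358) with the small round one. The carton is at (262,369). I'll enlarge it for measuring.

```bash
python3 - <<'E'
import cv2,numpy as np
im=np.load('top.npz')['img']
im=cv2.convertScaleAbs(im,alpha=1.9)
for n,x0 in(('L',115),('R',235)):
    cv2.imwrite(f'pics/c{n}.png',cv2.resize(im[118:268,x0:x0+160],None,fx=4,fy=4,interpolation=cv2.INTER_CUBIC))
E
```

```text
(no output)
```

View pics/cL.png

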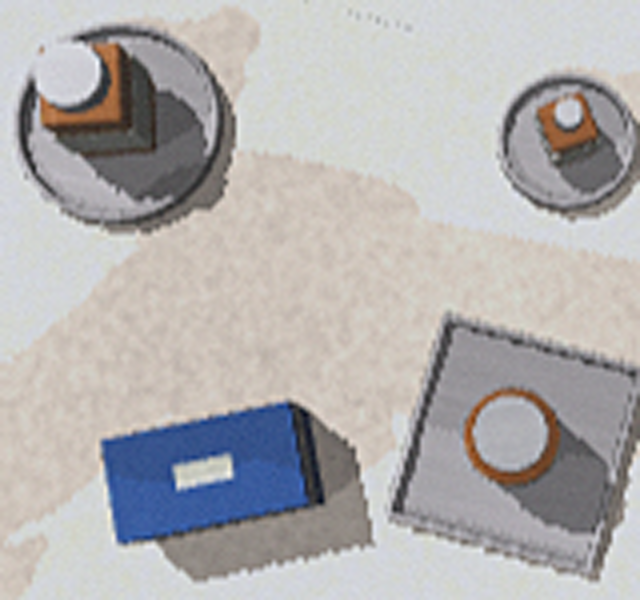

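View pics/cR.png

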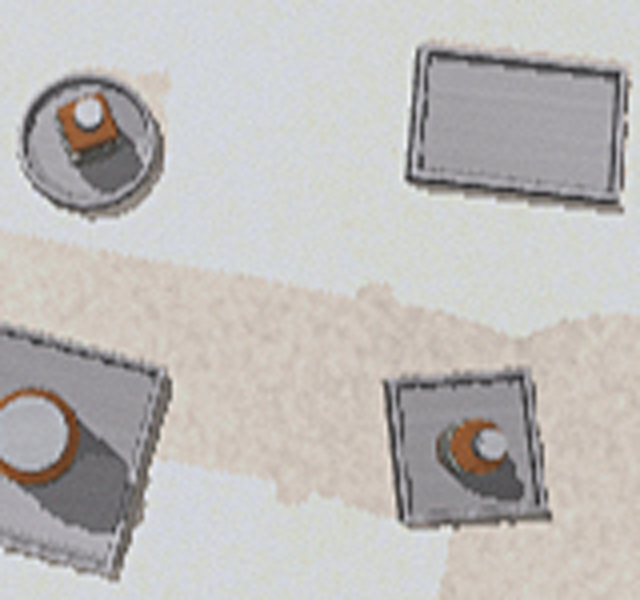

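```bash
cat > h.py <<'E'
import numpy as np
d=np.load('top.npz');K,W=d['K'],d['W']
def dep(u,v,z,K=K,W=W):
    r=W[:3,:3].T@np.linalg.solve(K,[u,v,1]);c=-W[:3,:3].T@W[:3,3]
    return (c+r*(z-c[2])/r[2])[:2]
def crop(x0,p,z): return dep(x0+(p[0]+.5)/4-.5,118+(p[1]+.5)/4-.5,z)
L,R=115,235
E
python3 - <<'E'
from h import *
np.set_printoptions(precision=4,suppress=True)
for n,x,z,ps in[('dRL',L,.014,[(120,124)]),('bSL',L,.076,[(119,43),(125,120),(43,127)]),('bSLcap',L,.096,[(72,75)]),('dRS',L,.014,[(569,140)]),
('bSS',L,.048,[(582,90),(598,140),(554,152),(536,105)]),('bSScap',L,.066,[(569,112)]),('tSL',L,.014,[(448,315),(647,371),(593,574),(391,517)]),
('bRL',L,.070,[(512,436)]),('bRLcap',L,.096,[(512,432)]),('obl',R,.014,[(421,45),(628,65),(620,205),(408,183)]),('tSS',R,.014,[(387,378),(530,369),(547,517),(404,524)]),
('bRS',R,.042,[(480,446)]),('bRScap',R,.066,[(489,444)]),('carton',L,.06,[(102,440),(290,403),(307,505),(120,543)])]:
    P=np.array([crop(x,p,z) for p in ps]);c=(P[0]+P[2])/2 if len(P)==3 else P.mean(0)
    print(n,c, 'r',np.hypot(*c),[ (round(float(np.degrees(np.arctan2(*(P[(i+1)%len(P)]-P[i])[::-1]))),1),round(float(np.linalg.norm(P[(i+1)%len(P)]-P[i])),3)) for i in range(len(P))] if len(P)>1 else '')
from scipy.spatial.transform import Rotation as Ro
from workcell import ctrl
s=ctrl.observe();print(Ro.from_quat(s['tool_rot']).as_matrix(),ctrl.hold_point_z)
E
```

```text
dRL [0.6389 0.2543] r 0.6876924585515316 
bSL [0.6434 0.2568] r 0.6927573392004984 [(-174.2, 0.043), (94.0, 0.043), (-40.4, 0.06)]
bSLcap [0.6426 0.2551] r 0.6913397561934317 
dRS [ 0.6249 -0.0023] r 0.6249149664428784 
bSS [ 0.6264 -0.0011] r 0.6263718056989096 [(-164.1, 0.03), (104.6, 0.025), (19.3, 0.028), (-72.4, 0.027)]
bSScap [ 0.6268 -0.0017] r 0.6267602372957716 
tSL [0.4528 0.0286] r 0.4536655203499213 [(-106.9, 0.116), (163.5, 0.115), (73.3, 0.115), (-16.1, 0.116)]
bRL [0.4538 0.0314] r 0.4548563790921214 
bRLcap [0.4544 0.0307] r 0.4554085052756957 
obl [ 0.6299 -0.25  ] r 0.6777353150822685 [(-96.7, 0.12), (172.3, 0.083), (82.9, 0.121), (-8.4, 0.083)]
tSS [ 0.4462 -0.2085] r 0.4924791565448894 [(-87.5, 0.081), (-177.4, 0.082), (91.6, 0.079), (3.6, 0.081)]
bRS [ 0.4451 -0.2078] r 0.4912525802324463 
bRScap [ 0.4451 -0.2058] r 0.49036875299036203 
carton [0.4386 0.1914] r 0.47857288605358483 [(-79.9, 0.099), (-170.1, 0.054), (100.3, 0.098), (11.5, 0.054)]
[[-0.9306  0.366  -0.0006]
 [ 0.366   0.9306 -0.0016]
 [-0.     -0.0017 -1.    ]] 0.0187
```

Positions are clear. I'll write a helper that converts a world goal into tool-axis units.

```bash
cat > to.py <<'E'
# to.py x y z yawdeg(tool y angle): turn/shift units needed from the measured pose
import sys,numpy as np
from scipy.spatial.transform import Rotation as Ro
from workcell import ctrl
s=ctrl.observe();R=Ro.from_quat(s['tool_rot']);x,y,z,a=map(float,sys.argv[1:5])
a=np.radians(a);yv=np.array([np.cos(a),np.sin(a),0]);zv=np.array([0,0,-1.]);G=Ro.from_matrix(np.c_[np.cross(yv,zv),yv,zv])
np.set_printoptions(precision=2,suppress=True)
print(np.degrees((R.inv()*G).as_rotvec())/6, R.inv().apply(np.array([x,y,z])-s['position'])/.025, s['position'].round(4), round(s['t'],1), round(s['width'],4))
E
python3 to.py .47 .30 .23 90
python3 -m creep '0 0 -3.6 -13.1 -6.9 0 1; 0 0 -3.6 -13.1 -6.9 0 1; 0 0 -3.6 -13.1 -6.9 0 1; 0 0 -3.6 -13.1 -6.9 0 1; 0 0 -3.6 -13.1 -6.9 0 1'
python3 to.py .454 .031 .18 90
```

```text
[-0.02 -0.   -3.58] [-13.1   -6.93   0.03] [0.23 0.58 0.23] 0.1 0.0855
t: 0.52
position: [0.3638, 0.4241, 0.2309]
tool_rot: [-0.002, 1.0, -0.0, -0.0]
wrist_force: [1.0, -0.0, -1.1]
width: 0.0857
grip_force: 0.0
[-0.01 -0.01  0.04] [ -3.55 -15.74   2.04] [0.36 0.42 0.23] 0.5 0.0857
```

```bash
python3 -m creep '0 0 0 -3.6 -7 0 1; 0 0 0 -3.6 -7 0 1; 0 0 0 -3.6 -7 0 1; 0 0 0 -3.6 -7 0 1; 0 0 0 -3.6 -7 0 1' >/dev/null
python3 -m creep '0 0 0 0 -8.7 0 1; 0 0 0 0 -8.7 0 1; 0 0 0 0 -8.7 0 1; 0 0 0 0 -8.7 0 1; 0 0 0 0 -8.7 0 1'>/dev/null
python3 -m creep '0 0 0 0 0 0 1; 0 0 0 0 0 0 1'
python3 to.py .454 .031 .13 90
```

```text
t: 1.52
position: [0.4538, 0.04, 0.2313]
tool_rot: [0.002, 1.0, 0.0, 0.0]
wrist_force: [-0.8, 0.7, -0.4]
width: 0.0853
grip_force: 0.0
[ 0.    0.   -0.03] [-0.01 -0.36  4.05] [0.45 0.04 0.23] 1.5 0.0853
```

```bash
python3 -m creep '0 0 0 0 -0.36 0 1; 0 0 0 0 -0.36 2 1; 0 0 0 0 -0.36 4 1; 0 0 0 0 -0.36 4 1; 0 0 0 0 -0.36 4 1' >/dev/null
python3 -m creep '0 0 0 0 0 1 1; 0 0 0 0 0 2 1; 0 0 0 0 0 3 1; 0 0 0 0 0 4 1; 0 0 0 0 0 4 1'
python3 to.py .454 .031 .03 90
```

```text
t: 2.35
position: [0.4519, 0.0344, 0.0287]
tool_rot: [-0.002, 1.0, -0.001, -0.003]
wrist_force: [-0.9, -0.6, -0.4]
width: 0.0855
grip_force: 0.0
[-0.01 -0.05  0.04] [-0.08 -0.14 -0.05] [0.45 0.03 0.03] 2.4 0.0855
```

```bash
python3 -m creep '0 0 0 -0.05 -0.1 0 1; 0 0 0 -0.05 -0.1 0 0; 0 0 0 -0.05 -0.1 0 0; 0 0 0 -0.05 -0.1 0 0; 0 0 0 -0.05 -0.1 0 0' >/dev/null
python3 -m creep '0 0 0 0 0 0 0; 0 0 0 0 0 0 0; 0 0 0 0 0 0 0; 0 0 0 0 0 0 0; 0 0 0 0 0 0 0'
python3 to.py .630 -.25 .03 90
```

```text
t: 3.18
position: [0.4565, 0.0315, 0.0331]
tool_rot: [-0.001, 1.0, 0.0, 0.001]
wrist_force: [-1.3, -0.8, 8.5]
width: 0.0484
grip_force: 60.8
[0.01 0.03 0.02] [ -6.91 -11.27   0.13] [0.46 0.03 0.03] 3.2 0.0484
```

```bash
python3 -m creep '0 0 0 0 0 -0.6 0; 0 0 0 0 0 -1.4 0; 0 0 0 0 0 -2.4 0; 0 0 0 0 0 -3.4 0; 0 0 0 0 0 -3.4 0'
python3 -m creep '0 0 0 -1 -1.6 0 0; 0 0 0 -2 -3.2 0 0; 0 0 0 -3 -4.9 0 0; 0 0 0 -3.8 -6.3 0 0; 0 0 0 -4 -6.6 0 0' >/dev/null
python3 -m creep '0 0 0 -0.9 -1.6 0 0; 0 0 0 -1.8 -3 0 0; 0 0 0 -2.4 -4 0 0; 0 0 0 -2.9 -4.7 0 0; 0 0 0 -2.9 -4.7 0 0' 
python3 -m creep '0 0 0 0 0 0 0; 0 0 0 0 0 0 0'
python3 to.py .630 -.25 .03 90
```

```text
t: 3.6
position: [0.4582, 0.0315, 0.1216]
tool_rot: [-0.001, 1.0, 0.001, 0.004]
wrist_force: [2.1, -0.7, -0.1]
width: 0.0487
grip_force: 62.2
t: 4.43
position: [0.6285, -0.2564, 0.1157]
tool_rot: [0.001, 1.0, -0.002, -0.0]
wrist_force: [-0.7, 0.6, -0.7]
width: 0.0484
grip_force: 62.4
t: 4.6
position: [0.6281, -0.2499, 0.1159]
tool_rot: [-0.001, 1.0, 0.0, -0.0]
wrist_force: [1.1, 1.0, -1.3]
width: 0.0486
grip_force: 62.4
[ 0.01 -0.01  0.03] [-0.08 -0.01  3.44] [ 0.63 -0.25  0.12] 4.6 0.0486
```

```bash
python3 -m creep '0 0 0 -0.06 0 0.8 0; 0 0 0 -0.06 0 1.6 0; 0 0 0 -0.06 0 2.4 0; 0 0 0 -0.06 0 3 0; 0 0 0 -0.06 0 3 0' 
python3 -m creep '0 0 0 0 0 0.1 0; 0 0 0 0 0 0.2 0; 0 0 0 0 0 0.3 0; 0 0 0 0 0 0.3 0; 0 0 0 0 0 0.3 0'
```

```text
t: 5.02
position: [0.6277, -0.2475, 0.0377]
tool_rot: [-0.002, 1.0, 0.002, -0.003]
wrist_force: [-0.9, 0.7, -1.8]
width: 0.0487
grip_force: 62.4
t: 5.43
position: [0.6301, -0.2509, 0.0345]
tool_rot: [-0.001, 1.0, -0.0, 0.0]
wrist_force: [0.2, -0.1, -1.8]
width: 0.0485
grip_force: 62.4
```

```bash
python3 to.py .630 -.25 .031 90
```

```text
[-0.    0.01  0.02] [0.   0.04 0.14] [ 0.63 -0.25  0.03] 5.4 0.0485
```

```bash
for i in 1; do python3 -m creep '0 0 0 0 0 0.04 0; 0 0 0 0 0 0.07 0; 0 0 0 0 0 0.07 0' ; python3 -m creep '0 0 0 0 0 0.03 0; 0 0 0 0 0 0.06 0; 0 0 0 0 0 0.06 0'; done
```

```text
t: 5.68
position: [0.6302, -0.2511, 0.0333]
tool_rot: [-0.001, 1.0, -0.0, 0.001]
wrist_force: [-1.8, 1.8, 6.0]
width: 0.0487
grip_force: 63.1
t: 5.93
position: [0.6302, -0.2512, 0.0332]
tool_rot: [-0.001, 1.0, 0.0, 0.001]
wrist_force: [-7.3, 4.1, 16.1]
width: 0.0484
grip_force: 64.4
```

```bash
python3 -m creep '0 0 0 0 0 -0.06 0; 0 0 0 0 0 -0.06 0; 0 0 0 0 0 -0.06 1; 0 0 0 0 0 -0.06 1; 0 0 0 0 0 -0.06 1' >/dev/null
python3 -m creep '0 0 0 0 0 0 1; 0 0 0 0 0 0 1; 0 0 0 0 0 0 1; 0 0 0 0 0 -1 1; 0 0 0 0 0 -2 1'
python3 -m creep '0 0 0 0 0 -1 1; 0 0 0 0 0 -2.5 1; 0 0 0 0 0 -3.6 1; 0 0 0 0 0 -3.6 1; 0 0 0 0 0 -3.6 1' >/dev/null
python3 to.py .643 .256 .16 95
```

```text
t: 6.77
position: [0.6284, -0.2502, 0.0805]
tool_rot: [-0.001, 1.0, 0.001, -0.002]
wrist_force: [0.7, -0.2, -0.4]
width: 0.0855
grip_force: 0.0
[-0.02  0.04 -0.81] [-0.53 20.3   0.55] [ 0.63 -0.25  0.17] 7.2 0.0856
```

```bash
python3 -m creep '0 0 -0.8 -0.2 8 0 1; 0 0 -0.8 -0.2 8 0 1; 0 0 -0.8 -0.2 8 0 1; 0 0 -0.8 -0.2 8 0 1; 0 0 -0.8 -0.2 8 0 1' >/dev/null
python3 to.py .643 .256 .16 95
python3 -m creep '0 0 0 0.7 8 0 1; 0 0 0 0.7 8 0 1; 0 0 0 0.7 8 0 1; 0 0 0 0.7 8 0 1; 0 0 0 0.7 8 0 1' >/dev/null
python3 to.py .643 .256 .16 95
```

```text
[ 0.02 -0.03  0.01] [-1.45 12.02  0.42] [ 0.63 -0.05  0.17] 7.6 0.0852
[ 0.01 -0.03  0.01] [-2.18  4.03  0.4 ] [0.6  0.15 0.17] 8.0 0.0857
```

```bash
python3 -m creep '0 0 0 -2.2 4 0.4 1; 0 0 0 -2.2 4 0.4 1; 0 0 0 -2.2 4 0.4 1; 0 0 0 -2.2 4 0.4 1; 0 0 0 -2.2 4 0.4 1' >/dev/null
python3 -m creep '0 0 0 0 0 0 1; 0 0 0 0 0 0 1; 0 0 0 0 0 0 1'
python3 to.py .643 .256 .034 95
python3 - <<'E'
from workcell import ctrl
import cv2
cv2.imwrite('pics/w1.png',cv2.convertScaleAbs(ctrl.camera('wrist')['img'],alpha=1.8))
E
```

```text
t: 8.68
position: [0.6461, 0.2494, 0.1621]
tool_rot: [-0.042, 0.999, -0.0, -0.0]
wrist_force: [-0.2, 0.0, 0.2]
width: 0.0854
grip_force: 0.0
[-0.   -0.   -0.03] [0.1  0.28 5.12] [0.65 0.25 0.16] 8.7 0.0854
```

View pics/w1.png

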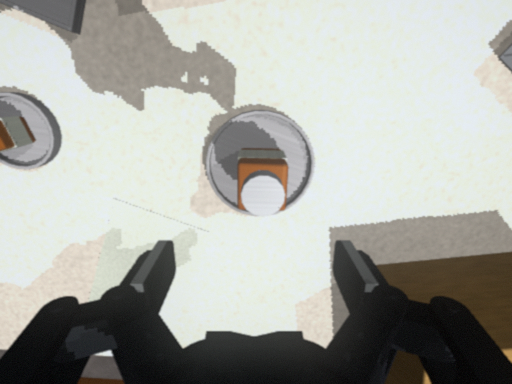

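The wrist view shows the large square bottle at (262,190), square with the fingers and roughly centred between them (columns 155 and 355). Going down to grip it.

```bash
python3 -m creep '0 0 0 0.1 0.25 0 1; 0 0 0 0.1 0.25 1.5 1; 0 0 0 0.1 0.25 3 1; 0 0 0 0.1 0.25 4 1; 0 0 0 0.1 0.25 4 1' >/dev/null
python3 -m creep '0 0 0 0 0 0.6 1; 0 0 0 0 0 1.1 1; 0 0 0 0 0 1.1 1; 0 0 0 0 0 1.1 1'
python3 to.py .643 .256 .034 95
python3 -m creep '0 0 0 0 0 0 0; 0 0 0 0 0 0 0; 0 0 0 0 0 0 0; 0 0 0 0 0 0 0; 0 0 0 0 0 0 0' >/dev/null
python3 -m creep '0 0 0 0 0 0 0; 0 0 0 0 0 0 0; 0 0 0 0 0 0 0; 0 0 0 0 0 0 0'
```

```text
t: 9.48
position: [0.6429, 0.2573, 0.0351]
tool_rot: [-0.043, 0.999, 0.0, -0.0]
wrist_force: [-0.2, 0.4, 0.6]
width: 0.0855
grip_force: 0.0
[ 0.   -0.   -0.01] [-0.   -0.05  0.04] [0.64 0.26 0.04] 9.5 0.0855
t: 10.23
position: [0.6437, 0.2574, 0.0357]
tool_rot: [-0.043, 0.999, 0.0, 0.001]
wrist_force: [1.0, -0.6, 5.8]
width: 0.0436
grip_force: 61.5
```

```bash
python3 -m creep '0 0 0 0 0 -0.6 0; 0 0 0 0 0 -1.4 0; 0 0 0 0 0 -2.6 0; 0 0 0 0 0 -3.8 0; 0 0 0 0 0 -3.8 0'
python3 to.py .453 .029 .13 95
```

```text
t: 10.65
position: [0.6459, 0.2582, 0.1366]
tool_rot: [-0.043, 0.999, 0.002, 0.004]
wrist_force: [0.5, -0.3, -0.2]
width: 0.0431
grip_force: 61.3
[ 0.03  0.08 -0.01] [ 8.48 -8.47  0.16] [0.65 0.26 0.14] 10.7 0.0431
```

```bash
python3 -m creep '0 0 0 1 -1 0 0; 0 0 0 2 -2 0 0; 0 0 0 3.1 -3.1 0 0; 0 0 0 4 -4 0 0; 0 0 0 4.2 -4.2 0 0' >/dev/null
python3 -m creep '0 0 0 1 -1 0 0; 0 0 0 2 -2 0 0; 0 0 0 3.1 -3.1 0 0; 0 0 0 4 -4 0 0; 0 0 0 4.2 -4.2 0 0' >/dev/null
python3 -m creep '0 0 0 0 0 0 0; 0 0 0 0 0 0 0; 0 0 0 0 0 0 0' 
python3 to.py .453 .029 .036 95
```

```text
t: 11.73
position: [0.4526, 0.0313, 0.1297]
tool_rot: [-0.044, 0.999, 0.0, 0.0]
wrist_force: [0.1, -0.4, -1.6]
width: 0.0436
grip_force: 61.4
[0.   0.01 0.  ] [-0.01 -0.09  3.75] [0.45 0.03 0.13] 11.7 0.0436
```

```bash
python3 -m creep '0 0 0 0 -0.08 0.9 0; 0 0 0 0 -0.08 1.8 0; 0 0 0 0 -0.08 2.7 0; 0 0 0 0 -0.08 3.4 0; 0 0 0 0 -0.08 3.6 0' >/dev/null
python3 -m creep '0 0 0 0 0 0.02 0; 0 0 0 0 0 0.04 0; 0 0 0 0 0 0.06 0; 0 0 0 0 0 0.06 0; 0 0 0 0 0 0.06 0' 
python3 -m creep '0 0 0 0 0 0.03 0; 0 0 0 0 0 0.06 0; 0 0 0 0 0 0.06 0; 0 0 0 0 0 0.06 0' 
```

```text
t: 12.57
position: [0.4527, 0.0282, 0.0389]
tool_rot: [-0.043, 0.999, 0.0, 0.001]
wrist_force: [-0.3, -0.2, -1.5]
width: 0.0434
grip_force: 61.3
t: 12.9
position: [0.4519, 0.028, 0.0366]
tool_rot: [-0.043, 0.999, 0.0, -0.0]
wrist_force: [-1.3, 0.1, -1.7]
width: 0.0432
grip_force: 61.3
```

```bash
python3 -m creep '0 0 0 0.02 0.02 0.03 0; 0 0 0 0.02 0.02 0.06 0; 0 0 0 0.02 0.02 0.06 0' 
python3 -m creep '0 0 0 0 0 0.02 0; 0 0 0 0 0 0.03 0; 0 0 0 0 0 0.03 0' 
```

```text
t: 13.15
position: [0.4514, 0.0285, 0.0356]
tool_rot: [-0.043, 0.999, 0.0, -0.0]
wrist_force: [-3.5, 0.3, 7.9]
width: 0.0433
grip_force: 62.3
t: 13.4
position: [0.4515, 0.0285, 0.0355]
tool_rot: [-0.043, 0.999, 0.0, -0.0]
wrist_force: [-8.8, -2.3, 19.8]
width: 0.0436
grip_force: 63.7
```

Contact with the floor. Release, rise, go back to the large round bottle in the oblong tray.

```bash
python3 -m creep '0 0 0 0 0 -0.05 0; 0 0 0 0 0 -0.05 0; 0 0 0 0 0 -0.05 1; 0 0 0 0 0 -0.05 1; 0 0 0 0 0 -0.05 1' >/dev/null
python3 -m creep '0 0 0 0 0 0 1; 0 0 0 0 0 0 1; 0 0 0 0 0 0 1; 0 0 0 0 0 -1 1; 0 0 0 0 0 -2 1' >/dev/null
python3 -m creep '0 0 0 0 0 -1 1; 0 0 0 0 0 -2.5 1; 0 0 0 0 0 -3.6 1; 0 0 0 0 0 -3.6 1; 0 0 0 0 0 -3.6 1' 
python3 to.py .630 -.25 .17 90
python3 - <<'E'
from workcell import ctrl
import cv2,numpy as np
a=ctrl.camera('scene')['img'];cv2.imwrite('pics/s1.png',cv2.convertScaleAbs(cv2.resize(a,(800,600)),alpha=1.4))
E
```

```text
t: 14.65
position: [0.4525, 0.0287, 0.1772]
tool_rot: [-0.043, 0.999, 0.001, 0.002]
wrist_force: [1.1, 0.5, -1.3]
width: 0.0853
grip_force: 0.0
[0.01 0.03 0.82] [ -6.11 -11.72   0.3 ] [0.45 0.03 0.18] 14.7 0.0853
```

View pics/s1.png

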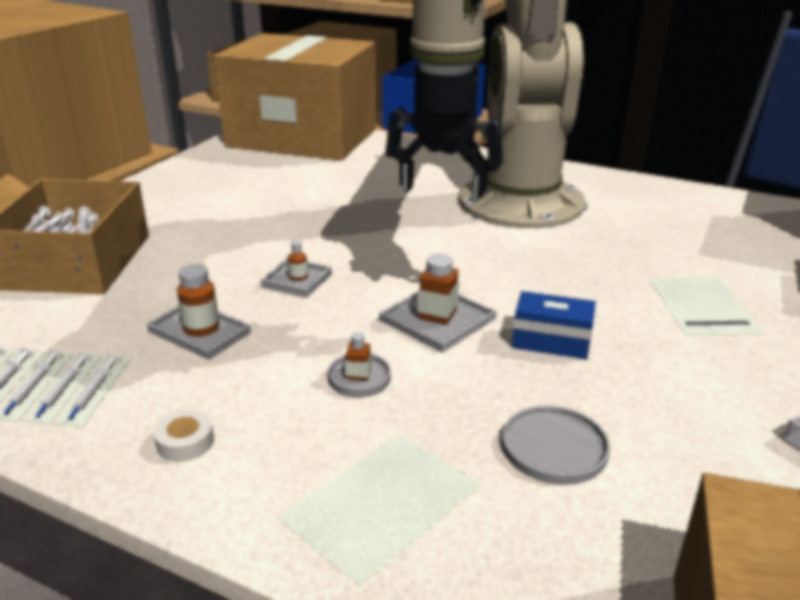

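The scene view shows the large square bottle centred in its tray at (438,290), the round one standing in the oblong tray (198,305), the dish at (554,443) empty, and the carton unmoved.

```bash
python3 -m creep '0 0 0.8 -3.5 -6.7 0.1 1; 0 0 0.8 -3.5 -6.7 0.1 1; 0 0 0.8 -3.5 -6.7 0.1 1; 0 0 0.8 -3.5 -6.7 0.1 1; 0 0 0.8 -3.5 -6.7 0.1 1' >/dev/null
python3 to.py .629 -.2505 .17 90
```

```text
[-0.02 -0.02 -0.01] [-3.04 -4.6   0.05] [ 0.55 -0.14  0.17] 15.1 0.0851
```

```bash
python3 -m creep '0 0 0 -3 -4.6 0 1; 0 0 0 -3 -4.6 0 1; 0 0 0 -3 -4.6 0 1; 0 0 0 -3 -4.6 0 1; 0 0 0 -3 -4.6 0 1' >/dev/null
python3 -m creep '0 0 0 0 0 0 1; 0 0 0 0 0 0 1; 0 0 0 0 0 0 1' >/dev/null
python3 to.py .629 -.2505 .0335 90
```

```text
[ 0.01 -0.01  0.04] [-0.05 -0.27  5.56] [ 0.63 -0.24  0.17] 15.8 0.0851
```

```bash
python3 -m creep '0 0 0 -0.05 -0.2 1.5 1; 0 0 0 -0.05 -0.2 3 1; 0 0 0 -0.05 -0.2 4.2 1; 0 0 0 -0.05 -0.2 5 1; 0 0 0 -0.05 -0.2 5.5 1' >/dev/null
python3 -m creep '0 0 0 0 0 0 1; 0 0 0 0 0 0 1; 0 0 0 0 0 0 0; 0 0 0 0 0 0 0; 0 0 0 0 0 0 0'
python3 -m creep '0 0 0 0 0 0 0; 0 0 0 0 0 0 0; 0 0 0 0 0 0 0; 0 0 0 0 0 0 0; 0 0 0 0 0 0 0'
python3 -m creep '0 0 0 0 0 -0.6 0; 0 0 0 0 0 -1.4 0; 0 0 0 0 0 -2.6 0; 0 0 0 0 0 -3.8 0; 0 0 0 0 0 -3.8 0'
python3 to.py .639 .2543 .13 90
```

```text
t: 16.62
position: [0.6304, -0.2511, 0.0374]
tool_rot: [-0.001, 1.0, -0.0, 0.001]
wrist_force: [0.3, -0.2, -0.0]
width: 0.0515
grip_force: 0.0
t: 17.03
position: [0.6306, -0.2513, 0.0376]
tool_rot: [-0.001, 1.0, -0.0, 0.002]
wrist_force: [-0.4, -0.6, 7.9]
width: 0.0482
grip_force: 62.9
t: 17.45
position: [0.6322, -0.2526, 0.138]
tool_rot: [-0.001, 1.0, -0.002, 0.005]
wrist_force: [0.6, -0.3, 1.0]
width: 0.0483
grip_force: 62.3
[-0.03  0.09  0.02] [-0.31 20.28  0.25] [ 0.63 -0.25  0.14] 17.4 0.0483
```

```bash
python3 -m creep '0 0 0 0 1 -0.3 0; 0 0 0 0 2.4 -0.6 0; 0 0 0 0 4 -0.6 0; 0 0 0 0 5.6 -0.6 0; 0 0 0 0 7 -0.6 0' >/dev/null
python3 -m creep '0 0 0 -0.1 1.5 0 0; 0 0 0 -0.1 3 0 0; 0 0 0 -0.1 4.6 0 0; 0 0 0 -0.1 6.2 0 0; 0 0 0 -0.1 7 0 0' >/dev/null
python3 to.py .639 .2543 .13 90
python3 -m creep '0 0 0 -0.2 1.5 0 0; 0 0 0 -0.2 3 0 0; 0 0 0 -0.2 4.5 0 0; 0 0 0 -0.2 5.6 0 0; 0 0 0 -0.2 6.2 0 0' >/dev/null
python3 -m creep '0 0 0 0 0 0 0; 0 0 0 0 0 0 0; 0 0 0 0 0 0 0' >/dev/null
python3 to.py .639 .2543 .0376 90
```

```text
[ 0.03 -0.    0.08] [-0.39  5.9   0.64] [0.63 0.11 0.15] 18.3 0.0486
[-0.01  0.   -0.  ] [-0.11  0.1   4.32] [0.64 0.25 0.15] 18.9 0.0484
```

```bash
python3 -m creep '0 0 0 -0.1 0.1 1 0; 0 0 0 -0.1 0.1 2 0; 0 0 0 -0.1 0.1 3 0; 0 0 0 -0.1 0.1 3.8 0; 0 0 0 -0.1 0.1 4.2 0' >/dev/null
python3 -m creep '0 0 0 0 0 0 0; 0 0 0 0 0 0.03 0; 0 0 0 0 0 0.06 0; 0 0 0 0 0 0.06 0; 0 0 0 0 0 0.06 0' 
python3 -m creep '0 0 0 0 0 0.03 0; 0 0 0 0 0 0.06 0; 0 0 0 0 0 0.06 0; 0 0 0 0 0 0.06 0'
```

```text
t: 19.78
position: [0.6387, 0.2568, 0.0398]
tool_rot: [-0.001, 1.0, 0.0, 0.0]
wrist_force: [-0.2, 0.6, -1.4]
width: 0.0484
grip_force: 62.8
t: 20.12
position: [0.6383, 0.2569, 0.0375]
tool_rot: [-0.001, 1.0, -0.0, -0.0]
wrist_force: [0.1, 0.2, -0.3]
width: 0.0483
grip_force: 62.9
```

```bash
python3 -m creep '0 0 0 0 -0.05 0.02 0; 0 0 0 0 -0.05 0.03 0; 0 0 0 0 -0.05 0.04 0; 0 0 0 0 -0.05 0.04 0' 
python3 -m creep '0 0 0 0 0 -0.02 0; 0 0 0 0 0 -0.02 0; 0 0 0 0 0 -0.02 1; 0 0 0 0 0 -0.02 1; 0 0 0 0 0 -0.02 1' >/dev/null
python3 -m creep '0 0 0 0 0 0 1; 0 0 0 0 0 0 1; 0 0 0 0 0 0 1; 0 0 0 0 0 -1 1; 0 0 0 0 0 -2 1' >/dev/null
python3 -m creep '0 0 0 0 0 -1 1; 0 0 0 0 0 -2.5 1; 0 0 0 0 0 -3.6 1; 0 0 0 0 0 -3.6 1; 0 0 0 0 0 -3.6 1' 
python3 to.py .445 -.207 .17 90
```

```text
t: 20.45
position: [0.6384, 0.2565, 0.0374]
tool_rot: [-0.001, 1.0, 0.001, 0.0]
wrist_force: [-2.1, 2.8, 5.8]
width: 0.0485
grip_force: 63.7
t: 21.7
position: [0.6396, 0.2557, 0.1795]
tool_rot: [-0.001, 1.0, 0.001, 0.002]
wrist_force: [0.6, -0.3, -0.5]
width: 0.0855
grip_force: 0.0
[0.02 0.04 0.02] [  7.82 -18.49   0.32] [0.64 0.26 0.18] 21.7 0.0855
```

```bash
python3 -m creep '0 0 0 3.2 -7.6 0 1; 0 0 0 3.2 -7.6 0 1; 0 0 0 3.2 -7.6 0 1; 0 0 0 3.2 -7.6 0 1; 0 0 0 3.2 -7.6 0 1' >/dev/null
python3 to.py .445 -.207 .17 90
python3 -m creep '0 0 0 3 -7.2 0 1; 0 0 0 3 -7.2 0 1; 0 0 0 3 -7.2 0 1; 0 0 0 3 -7.2 0 1; 0 0 0 3 -7.2 0 1' >/dev/null
python3 to.py .445 -.207 .10 90
```

```text
[-0.01 -0.03  0.02] [  4.49 -10.8    0.23] [0.56 0.06 0.18] 22.1 0.0855
[-0.   -0.02 -0.01] [ 1.44 -3.54  3.04] [ 0.48 -0.12  0.18] 22.5 0.0856
```

```bash
python3 -m creep '0 0 0 1.4 -3.5 0 1; 0 0 0 1.4 -3.5 1 1; 0 0 0 1.4 -3.5 2 1; 0 0 0 1.4 -3.5 3 1; 0 0 0 1.4 -3.5 3 1' >/dev/null
python3 -m creep '0 0 0 0 0 0 1; 0 0 0 0 0 0 1; 0 0 0 0 0 0 1' 
python3 to.py .445 -.207 .0145 90
python3 - <<'E'
from workcell import ctrl
import cv2
cv2.imwrite('pics/w2.png',cv2.convertScaleAbs(ctrl.camera('wrist')['img'],alpha=1.5))
E
```

```text
t: 23.2
position: [0.4506, -0.2019, 0.1034]
tool_rot: [-0.002, 1.0, -0.0, 0.001]
wrist_force: [0.3, -1.8, 0.9]
width: 0.0852
grip_force: 0.0
[-0.    0.02  0.04] [ 0.23 -0.2   3.55] [ 0.45 -0.2   0.1 ] 23.2 0.0852
```

View pics/w2.png

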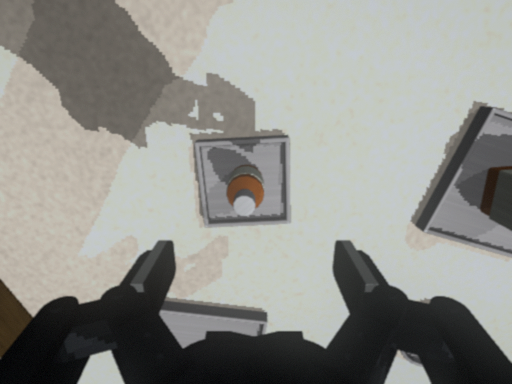

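The wrist view shows the small round bottle at (245,190) near the tray's middle, between the open fingers. Descending.

```bash
python3 -m creep '0 0 0 0.23 -0.2 1 1; 0 0 0 0.23 -0.2 2 1; 0 0 0 0.23 -0.2 3 1; 0 0 0 0.23 -0.2 3.5 1; 0 0 0 0.23 -0.2 3.5 1' >/dev/null
python3 -m creep '0 0 0 0 0 0 1; 0 0 0 0 0 0 1; 0 0 0 0 0 0 1'
python3 to.py .445 -.207 .0145 90
```

```text
t: 23.92
position: [0.4449, -0.2077, 0.0161]
tool_rot: [-0.001, 1.0, -0.0, 0.001]
wrist_force: [0.1, 0.8, 0.3]
width: 0.0856
grip_force: 0.0
[-0.01  0.03  0.03] [-0.    0.03  0.06] [ 0.44 -0.21  0.02] 23.9 0.0856
```

```bash
python3 -m creep '0 0 0 0 0 0.06 1; 0 0 0 0 0 0.06 0; 0 0 0 0 0 0.06 0; 0 0 0 0 0 0.06 0; 0 0 0 0 0 0.06 0' >/dev/null
python3 -m creep '0 0 0 0 0 0 0; 0 0 0 0 0 0 0; 0 0 0 0 0 0 0; 0 0 0 0 0 0 0; 0 0 0 0 0 0 0'
python3 -m creep '0 0 0 0 0 -0.6 0; 0 0 0 0 0 -1.4 0; 0 0 0 0 0 -2.6 0; 0 0 0 0 0 -3.8 0; 0 0 0 0 0 -3.8 0'
python3 to.py .630 -.25 .10 90
```

```text
t: 24.75
position: [0.4437, -0.2074, 0.0134]
tool_rot: [-0.001, 1.0, 0.0, 0.0]
wrist_force: [-1.0, 0.0, 5.7]
width: 0.0282
grip_force: 58.8
t: 25.17
position: [0.4463, -0.2091, 0.113]
tool_rot: [-0.001, 1.0, -0.001, 0.004]
wrist_force: [1.2, -1.2, -0.1]
width: 0.028
grip_force: 59.2
[-0.02  0.07  0.01] [-7.34 -1.64  0.58] [ 0.45 -0.21  0.11] 25.2 0.028
```

```bash
python3 -m creep '0 0 0 -1.2 -0.3 0 0; 0 0 0 -2.6 -0.6 0 0; 0 0 0 -4.2 -0.9 0 0; 0 0 0 -5.6 -1.3 0 0; 0 0 0 -6.6 -1.5 0 0' >/dev/null
python3 -m creep '0 0 0 -0.6 -0.1 0 0; 0 0 0 -0.6 -0.1 0 0; 0 0 0 -0.6 -0.1 0 0; 0 0 0 -0.6 -0.1 0 0' 
python3 to.py .630 -.25 .0134 90
```

```text
t: 25.92
position: [0.6226, -0.2472, 0.1073]
tool_rot: [-0.001, 1.0, 0.0, -0.001]
wrist_force: [0.7, 0.3, -1.5]
width: 0.0286
grip_force: 59.3
[ 0.   -0.01  0.01] [-0.3  -0.11  3.76] [ 0.62 -0.25  0.11] 25.9 0.0286
```

```bash
python3 -m creep '0 0 0 -0.3 -0.1 1 0; 0 0 0 -0.3 -0.1 2 0; 0 0 0 -0.3 -0.1 2.8 0; 0 0 0 -0.3 -0.1 3.4 0; 0 0 0 -0.3 -0.1 3.6 0' >/dev/null
python3 -m creep '0 0 0 0 0 0 0; 0 0 0 0 0 0.03 0; 0 0 0 0 0 0.06 0; 0 0 0 0 0 0.06 0; 0 0 0 0 0 0.06 0' 
python3 -m creep '0 0 0 0 0 0.03 0; 0 0 0 0 0 0.05 0; 0 0 0 0 0 0.05 0; 0 0 0 0 0 0.05 0'
```

```text
t: 26.75
position: [0.6318, -0.2497, 0.0177]
tool_rot: [-0.001, 1.0, -0.0, 0.001]
wrist_force: [0.0, -0.9, -1.4]
width: 0.0283
grip_force: 59.3
t: 27.08
position: [0.6312, -0.2494, 0.0153]
tool_rot: [-0.001, 1.0, -0.0, -0.0]
wrist_force: [-0.3, -0.2, -0.7]
width: 0.0281
grip_force: 59.3
```

```bash
python3 -m creep '0 0 0 0 0 0.02 0; 0 0 0 0 0 0.04 0; 0 0 0 0 0 0.04 0; 0 0 0 0 0 0.04 0' 
python3 -m creep '0 0 0 0 0 0.02 0; 0 0 0 0 0 0.04 0; 0 0 0 0 0 0.04 0; 0 0 0 0 0 0.04 0'
```

```text
t: 27.42
position: [0.6311, -0.2495, 0.0142]
tool_rot: [-0.001, 1.0, -0.0, -0.0]
wrist_force: [0.4, -0.4, -1.0]
width: 0.0284
grip_force: 59.3
t: 27.75
position: [0.6312, -0.2495, 0.0135]
tool_rot: [-0.001, 1.0, -0.0, 0.0]
wrist_force: [-1.1, 1.0, 3.1]
width: 0.028
grip_force: 59.7
```

```bash
python3 -m creep '0 0 0 0 0 0 1; 0 0 0 0 0 0 1; 0 0 0 0 0 0 1; 0 0 0 0 0 0 1; 0 0 0 0 0 0 1' >/dev/null
python3 -m creep '0 0 0 0 0 0 1; 0 0 0 0 0 -1 1; 0 0 0 0 0 -2.5 1; 0 0 0 0 0 -4 1; 0 0 0 0 0 -4.5 1' >/dev/null
python3 to.py .6265 -.0015 .13 107
```

```text
[-0.04  0.06 -2.81] [0.25 9.99 0.05] [ 0.63 -0.25  0.13] 28.6 0.0852
```

```bash
python3 -m creep '0 0 -2.8 0.2 10 0 1; 0 0 -2.8 0.2 10 0 1; 0 0 -2.8 0.2 10 0 1; 0 0 -2.8 0.2 10 0 1; 0 0 -2.8 0.2 10 0 1' >/dev/null
python3 to.py .6265 -.0015 .10 107
```

```text
[ 0.    0.01 -0.01] [-0.45  1.45  1.04] [ 0.63 -0.04  0.13] 29.0 0.0854
```

```bash
python3 -m creep '0 0 0 -0.45 1.45 0 1; 0 0 0 -0.45 1.45 0.5 1; 0 0 0 -0.45 1.45 1 1; 0 0 0 -0.45 1.45 1 1; 0 0 0 -0.45 1.45 1 1' >/dev/null
python3 -m creep '0 0 0 0 0 0 1; 0 0 0 0 0 0 1; 0 0 0 0 0 0 1' >/dev/null
python3 to.py .6265 -.0015 .0155 107
python3 - <<'E'
from workcell import ctrl
import cv2
cv2.imwrite('pics/w3.png',cv2.convertScaleAbs(ctrl.camera('wrist')['img'],alpha=1.5))
E
```

```text
[-0.01  0.01 -0.03] [-0.01  0.13  3.44] [ 0.63 -0.    0.1 ] 29.7 0.0852
```

View pics/w3.png

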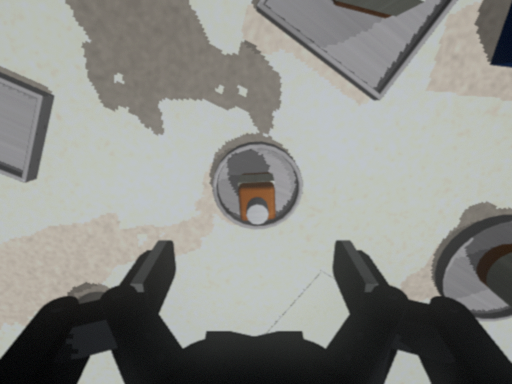

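The wrist view shows the small square bottle at (257,200), centred and square to the fingers. Descending and gripping.

```bash
python3 -m creep '0 0 0 0 0.1 1 1; 0 0 0 0 0.1 2 1; 0 0 0 0 0.1 3 1; 0 0 0 0 0.1 3.4 1; 0 0 0 0 0.1 3.4 1' >/dev/null
python3 -m creep '0 0 0 0 0 0 1; 0 0 0 0 0 0 1; 0 0 0 0 0 0 1'
python3 -m creep '0 0 0 0 0 0 0; 0 0 0 0 0 0 0; 0 0 0 0 0 0 0; 0 0 0 0 0 0 0; 0 0 0 0 0 0 0' >/dev/null
python3 -m creep '0 0 0 0 0 0 0; 0 0 0 0 0 0 0; 0 0 0 0 0 0 0; 0 0 0 0 0 0 0; 0 0 0 0 0 0 0'
```

```text
t: 30.38
position: [0.6274, -0.0011, 0.0177]
tool_rot: [-0.147, 0.989, -0.0, 0.001]
wrist_force: [0.0, 0.8, 1.7]
width: 0.0856
grip_force: 0.0
t: 31.22
position: [0.6263, -0.0008, 0.0161]
tool_rot: [-0.147, 0.989, -0.0, 0.0]
wrist_force: [-0.6, -0.3, 5.2]
width: 0.0269
grip_force: 59.5
```

```bash
python3 -m creep '0 0 0 0 0 -0.6 0; 0 0 0 0 0 -1.4 0; 0 0 0 0 0 -2.6 0; 0 0 0 0 0 -3.6 0; 0 0 0 0 0 -3.6 0' >/dev/null
python3 to.py .4462 -.2085 .11 90
```

```text
[-0.01  0.07  2.82] [ 9.39 -5.8  -0.02] [ 0.63 -0.    0.11] 31.6 0.0273
```

```bash
python3 -m creep '0 0 0.6 1.4 -0.8 0 0; 0 0 1.2 2.8 -1.7 0 0; 0 0 1.8 4.2 -2.6 0 0; 0 0 2.4 5.5 -3.4 0 0; 0 0 2.8 6 -3.7 0 0' >/dev/null
python3 to.py .4462 -.2085 .11 90
```

```text
[-0.01 -0.02 -0.08] [ 2.33 -2.83 -0.19] [ 0.5  -0.14  0.11] 32.0 0.027
```

```bash
python3 -m creep '0 0 0 1 -1.2 0 0; 0 0 0 1.8 -2.2 0 0; 0 0 0 2.3 -2.7 0 0; 0 0 0 2.3 -2.7 0 0; 0 0 0 2.3 -2.7 0 0' >/dev/null
python3 -m creep '0 0 0 0 0 0 0; 0 0 0 0 0 0 0; 0 0 0 0 0 0 0' >/dev/null
python3 to.py .4462 -.2085 .0161 90
```

```text
[-0.   -0.    0.04] [ 0.26 -0.35  3.58] [ 0.45 -0.2   0.11] 32.7 0.027
```

```bash
python3 -m creep '0 0 0 0.25 -0.3 1 0; 0 0 0 0.25 -0.3 2 0; 0 0 0 0.25 -0.3 2.8 0; 0 0 0 0.25 -0.3 3.3 0; 0 0 0 0.25 -0.3 3.4 0' >/dev/null
python3 -m creep '0 0 0 0 0 0 0; 0 0 0 0 0 0.03 0; 0 0 0 0 0 0.06 0; 0 0 0 0 0 0.06 0; 0 0 0 0 0 0.06 0' 
python3 -m creep '0 0 0 0 0 0.03 0; 0 0 0 0 0 0.05 0; 0 0 0 0 0 0.05 0; 0 0 0 0 0 0.05 0'
```

```text
t: 33.55
position: [0.4465, -0.2082, 0.02]
tool_rot: [-0.001, 1.0, -0.0, 0.001]
wrist_force: [-1.0, -0.8, -1.1]
width: 0.0272
grip_force: 59.1
t: 33.88
position: [0.4459, -0.2082, 0.0181]
tool_rot: [-0.001, 1.0, -0.0, -0.0]
wrist_force: [-0.3, 0.9, -0.7]
width: 0.0273
grip_force: 59.1
```

```bash
python3 -m creep '0 0 0 0 0 0.02 0; 0 0 0 0 0 0.04 0; 0 0 0 0 0 0.06 0; 0 0 0 0 0 0.06 0' 
python3 -m creep '0 0 0 0 0 0.02 0; 0 0 0 0 0 0.04 0; 0 0 0 0 0 0.04 0; 0 0 0 0 0 0.04 0'
```

```text
t: 34.22
position: [0.4458, -0.2081, 0.0164]
tool_rot: [-0.001, 1.0, 0.0, -0.0]
wrist_force: [0.4, -1.0, -1.6]
width: 0.0274
grip_force: 59.1
t: 34.55
position: [0.4459, -0.2082, 0.016]
tool_rot: [-0.001, 1.0, 0.0, 0.0]
wrist_force: [-3.0, 1.8, 8.3]
width: 0.0271
grip_force: 60.3
```

Contact. Release, then the small round bottle in the oblong tray.

```bash
python3 -m creep '0 0 0 0 0 -0.02 0; 0 0 0 0 0 -0.02 1; 0 0 0 0 0 -0.02 1; 0 0 0 0 0 -0.02 1; 0 0 0 0 0 -0.02 1' >/dev/null
python3 -m creep '0 0 0 0 0 0 1; 0 0 0 0 0 -1 1; 0 0 0 0 0 -2.5 1; 0 0 0 0 0 -4 1; 0 0 0 0 0 -4.5 1' >/dev/null
python3 -m creep '0 0 0 -7 -1.6 0 1; 0 0 0 -7 -1.6 0 1; 0 0 0 -7 -1.6 0 1; 0 0 0 -7 -1.6 0 1; 0 0 0 -7 -1.6 0 1' >/dev/null
python3 -m creep '0 0 0 0 0 0 1; 0 0 0 0 0 0 1; 0 0 0 0 0 0 1' >/dev/null
python3 to.py .631 -.2495 .015 90
```

```text
[-0.   -0.01  0.01] [-0.45 -0.05  4.53] [ 0.62 -0.25  0.13] 36.0 0.0859
```

```bash
python3 -m creep '0 0 0 -0.43 -0.05 1 1; 0 0 0 -0.43 -0.05 2 1; 0 0 0 -0.43 -0.05 3.2 1; 0 0 0 -0.43 -0.05 4.2 1; 0 0 0 -0.43 -0.05 4.5 1' >/dev/null
python3 -m creep '0 0 0 0 0 0 1; 0 0 0 0 0 0 1; 0 0 0 0 0 0 1'
python3 -m creep '0 0 0 0 0 0 0; 0 0 0 0 0 0 0; 0 0 0 0 0 0 0; 0 0 0 0 0 0 0; 0 0 0 0 0 0 0' >/dev/null
python3 -m creep '0 0 0 0 0 0 0; 0 0 0 0 0 0 0; 0 0 0 0 0 0 0; 0 0 0 0 0 0 0; 0 0 0 0 0 0 0'
python3 -m creep '0 0 0 0 0 -0.6 0; 0 0 0 0 0 -1.4 0; 0 0 0 0 0 -2.6 0; 0 0 0 0 0 -3.6 0; 0 0 0 0 0 -3.6 0'
python3 to.py .6249 -.0023 .11 90
```

```text
t: 36.72
position: [0.6327, -0.2497, 0.0186]
tool_rot: [-0.001, 1.0, -0.001, 0.002]
wrist_force: [0.5, -0.2, -0.3]
width: 0.0852
grip_force: 0.0
t: 37.55
position: [0.6321, -0.2492, 0.0167]
tool_rot: [-0.001, 1.0, -0.0, 0.0]
wrist_force: [-0.2, 0.8, 5.9]
width: 0.0283
grip_force: 59.5
t: 37.97
position: [0.6341, -0.2509, 0.1129]
tool_rot: [-0.001, 1.0, -0.002, 0.004]
wrist_force: [1.1, -0.1, 0.1]
width: 0.0285
grip_force: 59.2
[-0.03  0.07  0.02] [0.35 9.94 0.08] [ 0.63 -0.25  0.11] 38.0 0.0285
```

```bash
python3 -m creep '0 0 0 0.2 1.2 0 0; 0 0 0 0.2 2.6 0 0; 0 0 0 0.2 4.2 0 0; 0 0 0 0.2 5.8 0 0; 0 0 0 0.2 7 0 0' >/dev/null
python3 -m creep '0 0 0 0 1.2 0 0; 0 0 0 0 2.2 0 0; 0 0 0 0 2.8 0 0; 0 0 0 0 2.8 0 0; 0 0 0 0 2.8 0 0' >/dev/null
python3 -m creep '0 0 0 0 0 0 0; 0 0 0 0 0 0 0; 0 0 0 0 0 0 0' >/dev/null
python3 to.py .6249 -.0023 .0167 90
```

```text
[-0.01 -0.   -0.01] [0.05 0.16 3.58] [ 0.63 -0.01  0.11] 39.0 0.0282
```

```bash
python3 -m creep '0 0 0 0.05 0.15 1 0; 0 0 0 0.05 0.15 2 0; 0 0 0 0.05 0.15 2.8 0; 0 0 0 0.05 0.15 3.3 0; 0 0 0 0.05 0.15 3.4 0' >/dev/null
python3 -m creep '0 0 0 0 0 0 0; 0 0 0 0 0 0.03 0; 0 0 0 0 0 0.06 0; 0 0 0 0 0 0.06 0; 0 0 0 0 0 0.06 0' >/dev/null
python3 -m creep '0 0 0 0 0 0.03 0; 0 0 0 0 0 0.05 0; 0 0 0 0 0 0.05 0; 0 0 0 0 0 0.05 0'
python3 -m creep '0 0 0 0 0 0.02 0; 0 0 0 0 0 0.04 0; 0 0 0 0 0 0.04 0; 0 0 0 0 0 0.04 0'
```

```text
t: 40.22
position: [0.6249, -0.0002, 0.0182]
tool_rot: [-0.001, 1.0, 0.0, -0.0]
wrist_force: [0.7, -1.1, -1.4]
width: 0.0283
grip_force: 59.3
t: 40.55
position: [0.6249, -0.0003, 0.0172]
tool_rot: [-0.001, 1.0, -0.0, -0.0]
wrist_force: [-0.5, 0.2, -1.5]
width: 0.0283
grip_force: 59.3
```

```bash
python3 -m creep '0 0 0 0 0 0.02 0; 0 0 0 0 0 0.04 0; 0 0 0 0 0 0.04 0; 0 0 0 0 0 0.04 0'
python3 -m creep '0 0 0 0 0 0.01 0; 0 0 0 0 0 0.02 0; 0 0 0 0 0 0.02 0; 0 0 0 0 0 0.02 0'
```

```text
t: 40.88
position: [0.625, -0.0003, 0.0167]
tool_rot: [-0.001, 1.0, 0.0, 0.0]
wrist_force: [-2.6, 0.6, 5.1]
width: 0.0286
grip_force: 59.8
t: 41.22
position: [0.6251, -0.0003, 0.0167]
tool_rot: [-0.001, 1.0, 0.0, 0.0]
wrist_force: [-4.8, 0.8, 9.5]
width: 0.0279
grip_force: 60.3
```

```bash
python3 -m creep '0 0 0 0 0 -0.02 0; 0 0 0 0 0 -0.02 1; 0 0 0 0 0 -0.02 1; 0 0 0 0 0 -0.02 1; 0 0 0 0 0 -0.02 1' >/dev/null
python3 -m creep '0 0 0 0 0 0 1; 0 0 0 0 0 -1 1; 0 0 0 0 0 -2.5 1; 0 0 0 0 0 -4 1; 0 0 0 0 0 -5.5 1' >/dev/null
python3 -m creep '0 0 0 0 0 -2 1; 0 0 0 1.5 1.5 -3.5 1; 0 0 0 3 3 -3.5 1; 0 0 0 4.5 4.5 -3.5 1; 0 0 0 5 5 -3.5 1' 
python3 -m creep '0 0 0 0 7 0 1; 0 0 0 0 7 0 1; 0 0 0 0 7 0 1; 0 0 0 0 7 0 1; 0 0 0 0 7 0 1' 
python3 -m creep '0 0 0 5 7 0 1; 0 0 0 5 7 0 1; 0 0 0 5 7 0 1; 0 0 0 5 7 0 1; 0 0 0 5 7 0 1' 
python3 -m creep '0 0 0 0 0 0 1; 0 0 0 0 0 0 1; 0 0 0 0 0 0 1; 0 0 0 0 0 0 1' 
python3 - <<'E'
from workcell import ctrl
import cv2,numpy as np
a=ctrl.camera('top')['img'];a=cv2.convertScaleAbs(a,alpha=1.8)
cv2.imwrite('pics/t2.png',cv2.resize(a[110:270,110:400],None,fx=2.75,fy=2.75,interpolation=cv2.INTER_CUBIC))
a=ctrl.camera('scene')['img'];cv2.imwrite('pics/s2.png',cv2.convertScaleAbs(cv2.resize(a,(800,600)),alpha=1.4))
E
```

```text
t: 42.47
position: [0.5144, 0.1096, 0.2406]
tool_rot: [-0.001, 1.0, 0.0, 0.001]
wrist_force: [1.0, 1.3, 0.3]
width: 0.0854
grip_force: 0.0
t: 42.88
position: [0.5119, 0.2934, 0.2387]
tool_rot: [-0.007, 1.0, 0.001, -0.001]
wrist_force: [-1.5, 0.5, -0.4]
width: 0.0855
grip_force: 0.0
t: 43.3
position: [0.392, 0.4545, 0.2398]
tool_rot: [-0.001, 1.0, 0.0, -0.0]
wrist_force: [0.5, 1.3, -0.2]
width: 0.0855
grip_force: 0.0
t: 43.63
position: [0.3946, 0.4519, 0.2399]
tool_rot: [0.0, 1.0, -0.0, 0.0]
wrist_force: [1.8, -0.4, -0.8]
width: 0.0855
grip_force: 0.0
```

View pics/t2.png

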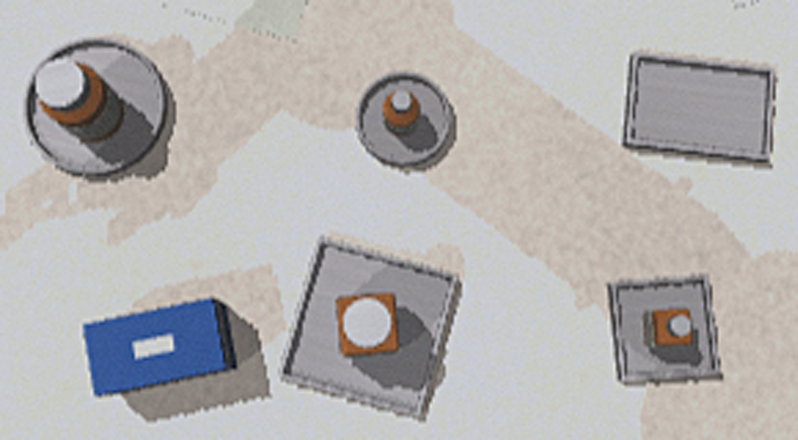

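View pics/s2.png

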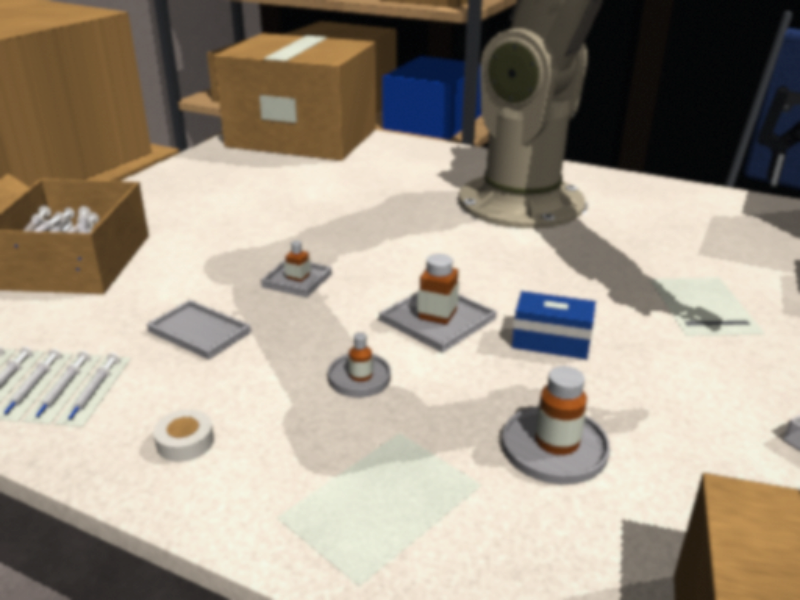

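Both views show the four bottles upright in their own trays, with caps in the top crop at (60,82), (401,100), (367,323) and (680,325). I'll convert these to offsets from the tray centres.

```bash
python3 - <<'E'
from h import *
for n,p,z,t in[('RL',(60,82),.096,(.6389,.2543)),('RS',(401,100),.066,(.6249,-.0023)),('SL',(367,323),.096,(.4528,.0286)),('SS',(680,325),.066,(.4462,-.2085))]:
    print(n,((dep(110+p[0]/2.75,110+p[1]/2.75,z)-t)*1000).round(1))
E
```

```text
RL [-3.7  2.2]
RS [0.3 2.9]
SL [-2.1  0.5]
SS [-0.2  1.9]
```

All within 5 mm; handing in.

```bash
python3 -c "
from workcell import ctrl
print(ctrl.sign_off())"
```

```text
the job is handed in; nothing more can be done
None
```

The job is handed in at about 44 s: all four bottles stand upright within about 5 mm of the centre of their own trays (measured from the top camera), the oblong tray is empty and the carton looks unmoved; the sign-off returned no verdict.

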